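# Clamp a stone ring under the jig cover

## Task

Lay the stone ring flat on the round bed of the sanding jig, over its upright pin, and let go of it. Then put the plywood cover on top, moving it about until its hidden hole drops over the pin, and press it down until the springy bed is all the way down. Finish while still holding the cover pressed down like that, and leave the other things on the bench where they are.

Things in the scene. Friction and masses are not known exactly. Their poses are not given: they have to be found in the camera images.
- jig: The sanding jig, fixed to the bench: a square wooden base board 120 x 120 mm, 24 mm thick, with a round plywood bed (76 mm across) in the middle and a steel pin standing up through the bed's centre. Origin: centre of the board's underside, on the bench, below the pin; z up. It does not move when pushed.
- pin_tip (a point): Top end of the jig's pin, on its axis, 66 mm above the bench. The pin is upright, fixed, 12 mm in diameter, its last 5 mm tapering to 7 mm. It stands 36 mm above the raised bed, so 12 mm above the top of the ring when that lies on the bed.
- bed_top (a point): Centre of the top face of the jig's round bed (76 mm in diameter, level), 30 mm above the bench while the bed is up. It goes down with the bed. z up.
- bed (a joint): How far the sprung bed is pressed down, in m: 0 = up, 0.005 = fully down on a rigid stop. It needs about 6 N in all to start moving and 13 N to be fully down, and springs up again when let go; the weight of the ring and the cover alone does not move it.
- ring: The stone ring: pale marble, 56 mm outer diameter, a 30 mm hole right through, 24 mm high, about 0.12 kg, lying flat on the bench. Origin: centre of its underside; z along its axis. It looks the same whichever side is up.
- cover: The jig's cover: a loose square plywood block 84 x 84 mm, 26 mm thick, with a dark wooden grip bar on top, about 0.18 kg, lying on the bench right way up. The grip bar is 70 mm long along the cover's x, 22 mm wide along its y and runs from 26 to 64 mm above the underside, centred over the hole. Origin: centre of its underside. The cover may sit on the pin turned any way about the vertical.
- cover_hole (a point): Mouth of the round blind hole in the middle of the cover's underside (the same point as the cover's origin): 15 mm in diameter, 20 mm deep. Not visible from above. When the cover sits home on the ring this point is 24 mm above the bed; when it has missed and stands on the pin's tip it is about 36 mm above the bed.
- cover_grip (a point): Point to grip: middle of the cover's grip bar, 48 mm above the cover's underside and 16 mm below the top of the bar.
- disc: A solid stone disc without a hole, of the same marble, diameter (56 mm) and height (24 mm) as the ring. Not part of the job. Origin: centre of its underside.
- block_a: Grey sanding block 60 x 95 x 28 mm, near the robot; not part of the job. Origin: centre of its underside.
- block_b: Cork sanding block 50 x 80 x 30 mm, towards the far side of the bench; not part of the job. Origin: centre of its underside.
- rasp: Steel rasp with a wooden handle, about 250 mm long, lying at the far side; not part of the job. Origin: under its middle.
- brush: Dust brush lying at the far left; not part of the job. Origin: on its underside.
- jar: Closed amber glass jar, 64 mm across and 85 mm high, on the right; not part of the job. Origin: centre of its underside.
- hammer: Hammer lying on the left; not part of the job. Origin: on its underside.
Mind the look-alikes: they are no part of the job. Leave any red or white look-alike of the jig alone.

How it is judged (in metres and radians):
On the way, in this order (a step that is already met when the one before it is completed fails the run):
1. the ring lies flat on the jig's bed, over the pin, and the fingers are off it (horizontal distance between ring and pin_tip below 0.01 m and z of ring in the frame of bed_top between -0.003 and 0.004 m and angle between ring's own z axis and vertical below 0.08 rad and contact force between the fingers and ring below 0.05 N), for 0.2 s.
2. the cover has dropped over the pin and lies level on the ring (horizontal distance between cover_hole and pin_tip below 0.004 m and angle between each of cover, ring's own z axis and vertical below 0.08 rad and z of cover_hole in the frame of bed_top between 0.02 and 0.028 m and horizontal distance between ring and pin_tip below 0.01 m and z of ring in the frame of bed_top between -0.003 and 0.004 m), for 0.2 s.
At the end, for the whole second after the job is handed in: Bed at least 4 of 5 mm down; ring flat (0.08 rad) on the bed round the pin; cover level (0.08 rad) and still, its hole within 4 mm of the pin axis, underside 20-28 mm above the bed; fingers touch the cover (over 2 N), cover bears on the ring (over 5 N), through the last second (all of step 2 and value of joint bed above 0.004 m and contact force between the fingers and cover above 2 N and contact force between cover and ring above 5 N and linear speed of cover below 0.02 m/s); the arm keeps its last pose, push and grip.
It fails at once if another thing on the bench is moved more than 40 mm (distance of any of disc, block_a, block_b, rasp, brush, jar, hammer from where it was at the start of the episode above 0.04 m).
It also fails if it takes over 58 s, if anything falls off the work surface, if the arm or the gripper's body presses on something with over 40 N, if the wrist force passes 120 N, or if a joint passes its speed limit or range.

## Robot

A 6-joint arm with a two-finger parallel gripper is mounted at the origin on the work surface. World frame = base frame: x ahead of the robot, y to its left, z up, the work surface at z = 0. Lengths are in mm, angles in rad, forces in N, time in s.
With the tool pointing down it reaches from about 400 to 925 mm from the base axis. Payload 12.5 kg.
Tool frame: the origin (TCP) lies between the finger pads; the fingertips stand 19 mm ahead of it and the grasp point (between the pads) is the TCP (env.nose_length is the distance from the TCP to the fingertips, in mm); z points along the fingers, y is the line along which they close (so a half turn about z gives the same grasp; the last joint's range is limited). The gripper opens to 95 mm and grips with 3 to 60 N. Pads are 20 mm wide; open, the fingers measure 119 mm over their backs; the gripper's body (75 mm by 180 mm) begins 59 mm behind the grasp point.
Start: joints at [-1.329, 0.491, 1.559, -0, 1.092, -0.106], TCP at [213.042, -587.586, 233.661] pointing down, gripper open.
Joint ranges: [-3.1, 3.1], [-0.84, 2.19], [0.05, 2.79], [-1.13, 4.28], [0.06, 2.93], [-2.69, 2.69]. Speed limits (rad/s): [2.22, 2.22, 2.79, 3.14, 3.14, 3.14].

## Interface

Orientations are given as [roll, pitch, yaw] about the fixed x, y, z axes, in that order (R = Rz(yaw) Ry(pitch) Rx(roll)).
In Python, from cell import env gives the robot as it stands. The module is installed in compiled form; this text tells all that it offers.
- The arm moves only by the tool drive_tool, never from a script. Its argument "rows" is a list that holds one entry, the list of rows, each a list of 7 numbers: the shift along the tool's x, y, z scaled (see below), then the turn, a rotation vector about the tool's x, y, z scaled (see below), then the opening, from 0 (shut) to 1 (fully open). In form: [[[tx, ty, tz, ax, ay, az, jaw], ...]]. A call has 1 to 5 rows; each row shifts and turns the commanded pose from where the row before left it, along the tool's axes as they then stand; what a row does not reach is not made up. The controller multiplies each number of a shift by 250 mm and each number of a turn by 180 degrees. A row lasts 1/8 s, in which the tool goes at most 62.5 mm and 10.7 degrees, less where a joint would pass 70% of its speed; a pose out of reach is approached as far as the arm can. A call with a number of a shift or a turn outside -1 to 1 is refused whole. A call with a gripper value outside its range is refused whole. The fingers move at their own pace and stop on an object; the grip force is fixed at half the most. Time passes only in rows, so rows that do not move let the fingers close. It gives the time, the measured TCP pose, the force, the opening and the grip force at its end, in the units of the state.
- env.state(): the state, without advancing time (a new reading comes with each control period).
- env.read_camera(name): name is "side" or "top"; returns a dict with "color" (420x560x3 uint8, blue, green, red), "camera_matrix" (3x3 intrinsics, pixels), "k1" (the pictures are not rectified: a ray, as slopes to the right and down, at radius r is drawn at 1 + k1 r^2 times it, then the intrinsics apply), "pose" (4x4, takes a point from camera to world coordinates). Camera axes: x right, y up, looking along -z (the intrinsics and any distortion apply to the point x, -y, -z); pixel columns grow to the right and rows downward; lengths in mm; the calibration is good to about 2 mm. A picture is of the moment at which its call begins. There is no depth.
- env.job_done(): hands the job in; it is judged then, once.
Trained networks look in a picture, given as the dict that the camera call returned (one of the last four; its "shot" number tells which), for a name from the list of things; names that differ only in an ending like _2 or _b are one class to them, and where a whole thing is asked for, a point or a joint stands for the part that bears it (a point fixed in the world has none). Each returns a list of dicts, best first, with "score" (0 to 1); they miss things now and then, are a little off and sometimes report something else, mostly with a low value. They report only what shows in the picture. A call takes as long as a camera call. They do not tell look-alikes from the thing itself.
- env.search_frame(name, picture): "at" ([x, y, z] in mm, in the coordinates of the camera as it stood for that picture, good to about 4 mm: the middle of the surface that is visible of it).
- env.place_of(name, picture): "at" ([x, y, z] in mm, in the coordinates of the camera as it stood for that picture, good to about 4 mm: a listed point, or the origin of a listed thing).
The state is a dict: "t": time; "joints": joint angles; "qvel": joint speeds; "tau": joint torques, N m; "eef_pos": TCP position; "tcp_rot": TCP orientation; "ft_force": force on the tool from outside, world axes, zero at the start; "moment": the same for the moment, N m; "opening": opening from 0.0 (shut) to 1.0 (fully open); "grip_force": force on a finger pad.
Only numpy, scipy, OpenCV 4.12 (cv2) and the standard library are available. Lean on these libraries where they do the work, as an engineer would, in place of code of your own. Each camera call takes 0.05 s, during which the arm holds its last target. There are 200 camera calls.

## Working session

There is one attempt and no reset: what is moved stays moved. The work goes in short steps, Python scripts to look and compute and a tool call to move; the robot and the scene stay as the last step left them, time stands still between calls to the robot, and variables do not carry over. Pictures are saved under pics/ and viewed, at most 10 in all, crops included, and the job is handed in when it is done.

Besides the shell and the picture viewer there is one more tool, called after "Request:" by a JSON object that holds its "op" and its "data". drive_tool: Moves the arm, as the interface text tells. Its arguments: {"type":"object","properties":{"rows":{"type":"array","items":{"type":"array","items":{"type":"array","items":{"type":"number","minimum":-1,"maximum":1}}}}},"required":["rows"]}

```bash
mkdir -p pics
cat > h.py <<'E'
import numpy as np, cv2
from cell import env
def w(pic,at):
    return (pic["pose"]@np.r_[at,1])[:3]
def px(pic,P):
    c=np.linalg.inv(pic["pose"])@np.r_[P,1]; s=np.array([c[0]/-c[2],-c[1]/-c[2]]); s=s*(1+pic["k1"]*(s@s))
    K=pic["camera_matrix"]; return (K@np.r_[s,1])[:2]
def ray(pic,uv,z):
    K=pic["camera_matrix"]; d=(np.linalg.inv(K)@np.r_[uv,1])[:2]; s=d.copy()
    for _ in range(20): s=d/(1+pic["k1"]*(s@s))
    R=pic["pose"][:3,:3]; o=pic["pose"][:3,3]; v=R@np.array([s[0],-s[1],-1]); return o+v*(z-o[2])/v[2]
E
python3 - <<'E'
from h import *
for n in ("top","side"):
    p=env.read_camera(n); cv2.imwrite(f"pics/{n}0.png",p["color"])
    print(n,p["pose"].round(2).tolist(),p["camera_matrix"].tolist(),p["k1"])
    for t in ("jig","pin_tip","ring","cover","cover_grip","disc","bed_top"):
        for d in env.place_of(t,p)[:4]:
            P=w(p,d["at"]); print(t,round(d["score"],2),P.round(0),px(p,P).round(0))
print(env.state()["t"],env.state()["tcp_rot"])
E
```

```text
top [[0.01, 1.0, -0.05, 439.01], [-1.0, 0.01, 0.01, 51.84], [0.01, 0.05, 1.0, 1378.78], [0.0, 0.0, 0.0, 1.0]] [[500.18919545384665, 0.0, 285.09612471143373], [0.0, 500.18919545384665, 210.7927428464548], [0.0, 0.0, 1.0]] 0.06167102160573761
jig 0.97 [321. 239.   0.] [211. 278.]
jig 0.85 [ 261. -328.    4.] [419. 302.]
jig 0.83 [562. -32.   1.] [311. 191.]
jig 0.59 [ 326. -104.   -6.] [336. 277.]
pin_tip 0.77 [317. 231.  68.] [211. 282.]
pin_tip 0.75 [558. -33.  68.] [313. 190.]
pin_tip 0.71 [ 321. -112.   68.] [343. 281.]
pin_tip 0.65 [ 259. -325.   65.] [425. 306.]
ring 0.67 [ 571. -370.   -0.] [433. 188.]
cover 0.61 [540. 277.   2.] [198. 198.]
cover_grip 0.87 [531. 278.  47.] [195. 200.]
disc 0.91 [ 456. -202.    1.] [372. 230.]
bed_top 0.97 [ 324. -106.   28.] [339. 279.]
bed_top 0.86 [315. 234.  30.] [212. 281.]
bed_top 0.75 [ 259. -327.   29.] [422. 304.]
bed_top 0.71 [424.  53.  -2.] [280. 241.]
side [[-0.98, 0.16, -0.12, 373.37], [-0.2, -0.73, 0.66, 813.05], [0.01, 0.67, 0.74, 927.09], [0.0, 0.0, 0.0, 1.0]] [[468.60100440893183, 0.0, 275.5076975528153], [0.0, 468.601004408931
[... 239 characters left out ...]
-103.   67.] [358. 178.]
pin_tip 0.75 [320. 232.  63.] [347. 284.]
pin_tip 0.66 [561. -34.  70.] [265. 182.]
pin_tip 0.61 [ 263. -326.   65.] [384. 130.]
ring 0.58 [ 576. -368.    1.] [282. 124.]
ring 0.5 [536. 278.   1.] [246. 299.]
ring 0.26 [402. 501.  -1.] [286. 408.]
cover 0.76 [539. 284.   1.] [244. 301.]
cover 0.75 [696. 146.   1.] [196. 243.]
cover_grip 0.69 [539. 281.  52.] [244. 288.]
disc 0.72 [ 456. -205.   -0.] [312. 164.]
disc 0.46 [539. 287.   4.] [244. 302.]
bed_top 0.9 [564. -33.  30.] [263. 192.]
bed_top 0.8 [ 324. -110.   34.] [356. 185.]
bed_top 0.62 [ 259. -326.   27.] [383. 140.]
bed_top 0.6 [322. 230.  31.] [344. 291.]
0.8 [3.14149670e+00 2.22831279e-05 3.47803827e-01]
```

```bash
python3 -c "
import cv2
a=cv2.imread('pics/top0.png');cv2.imwrite('pics/top0c.png',cv2.resize(a[130:360,150:470],(800,575),interpolation=2))"
```

```text
(no output)
```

View pics/top0c.png

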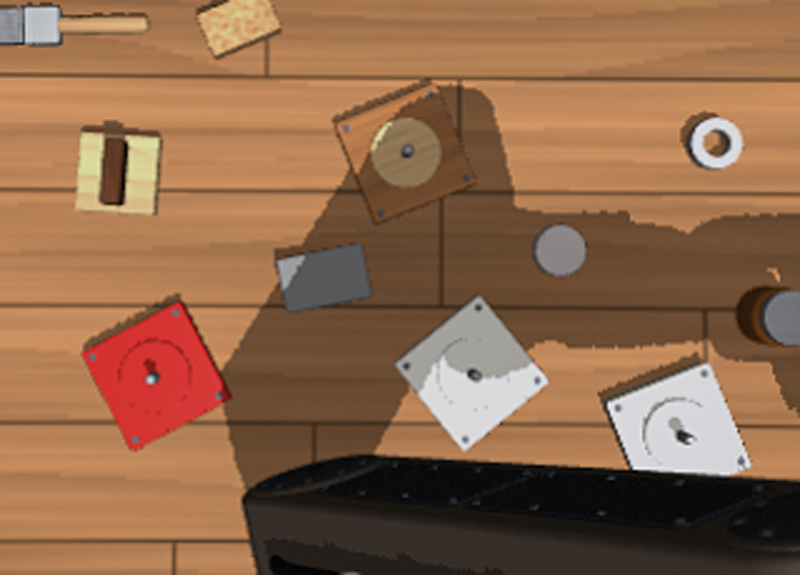

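View pics/side0.png

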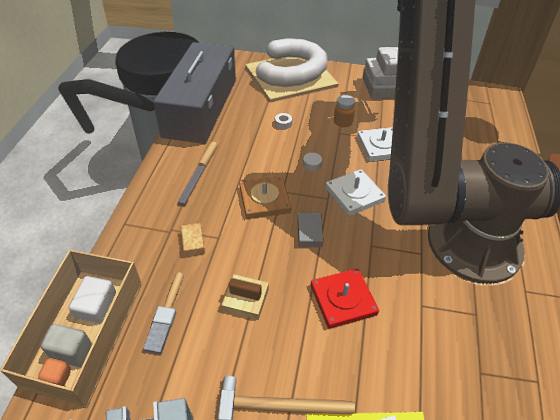

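The things that could be confused, with top-picture pixels:
- **Jigs:** wooden with a plywood bed (311,191), red (211,281), white (339,280), white (423,304). I choose the wooden one at (311,191), as the description says.
- **Ring or disc:** marble ring with a hole (435,187), solid disc (373,230). I choose the ring.
- **Cover:** pale block with a dark bar (197,198). The side picture's (196,243) hit is the cork block.

The crop confirms these choices. Now I'll measure them more finely.

Run:
```python
from h import *
def netavg(t,near):
    r=[]
    for n in ("top","side","top","side"):
        p=env.read_camera(n)
        for d in env.place_of(t,p):
            P=w(p,d["at"])
            if np.hypot(*(P[:2]-near))<40: r.append((n[0],P.round(0).tolist())); break
    print(t,r)
netavg("ring",(571,-370)); netavg("pin_tip",(560,-33)); netavg("cover_grip",(537,279))
tiles=[]
for n in ("top","side"):
    p=env.read_camera(n); im=p["color"]
    hsv=cv2.cvtColor(im,cv2.COLOR_BGR2HSV)
    def blob(P,lo,hi,r=30,z=0):
        u=px(p,P).astype(int); m=np.zeros(im.shape[:2],np.uint8); s=np.s_[max(0,u[1]-r):u[1]+r,max(0,u[0]-r):u[0]+r]
        m[s]=cv2.inRange(hsv,lo,hi)[s]
        c=max(cv2.findContours(m,0,cv2.CHAIN_APPROX_NONE)[0],key=cv2.contourArea); return c
    c=blob((571,-370,24),(0,0,110),(179,50,255)); e=cv2.fitEllipse(cv2.convexHull(c)); print(n,"ring",e, ray(p,e[0],24 if n=="top" else 20).round(1))
    c=blob((537,279,64),(0,0,0),(179,255,105),22); r=cv2.minAreaRect(c); print("bar",r)
    for q in cv2.boxPoints(r): print(ray(p,q,64).round(0))
    print(ray(p,r[0],64).round(1))
    u=px(p,(561,-33,50)).astype(int); v=px(p,(537,279,40)).astype(int); k=px(p,(571,-370,20)).astype(int)
    for a in (u,v,k):
        tiles.append(cv2.resize(im[a[1]-24:a[1]+24,a[0]-30:a[0]+30],(260,208),interpolation=0))
    print(n,u,v,k)
cv2.imwrite("pics/close.png",np.vstack([np.hstack(tiles[:3]),np.hstack(tiles[3:])]))
```

```text
ring [('t', [574.0, -372.0, 1.0]), ('s', [576.0, -368.0, 1.0]), ('t', [573.0, -368.0, 0.0]), ('s', [572.0, -372.0, 4.0])]
pin_tip [('t', [558.0, -32.0, 69.0]), ('s', [563.0, -35.0, 70.0]), ('t', [560.0, -34.0, 68.0]), ('s', [562.0, -33.0, 70.0])]
cover_grip [('t', [534.0, 277.0, 46.0]), ('s', [539.0, 276.0, 50.0]), ('t', [531.0, 275.0, 47.0]), ('s', [538.0, 277.0, 51.0])]
top ring ((436.18353271484375, 186.8475799560547), (20.280431747436523, 20.315887451171875), 104.01072692871094) [ 572.9 -370.5   24. ]
bar ((195.33187866210938, 198.0221405029297), (9.312660217285156, 26.34152603149414), 3.814074993133545)
[501. 289.  64.]
[570. 285.  64.]
[569. 261.  64.]
[500. 265.  64.]
[535.1 274.9  64. ]
top [312 189] [195 197] [435 187]
side ring ((283.2522888183594, 120.47516632080078), (16.375883102416992, 17.583465576171875), 105.27244567871094) [ 572.6 -363.6   20. ]
bar ((244.2943115234375, 292.125244140625), (32.011741638183594, 13.228522300720215), 5.52754020690918)
[564. 317.  64.]
[570. 285.  64.]
[501. 278.  64.]
[497. 311.  64.]
[533.  297.9  64. ]
side [264 187] [244 290] [284 119]
```

View pics/close.png

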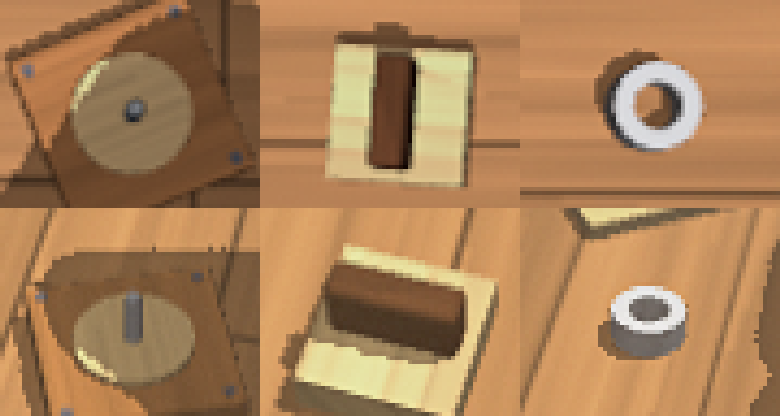

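The tiles show the holed ring, the plywood bed with its pin, and the cover with its bar along world x. I take the ring as (573,-370), the pin as (561,-33.5) and the grip as (535,276). First I turn the tool to yaw 0, then move toward the ring.

Request:
{"op": "drive_tool", "data": {"rows": [[[0, 0, 0, 0, 0, 0.0554, 1], [0, 0, 0, 0, 0, 0.0554, 1], [0.2, -0.12, 0, 0, 0, 0, 1], [0.2, -0.12, 0, 0, 0, 0, 1], [0.2, -0.12, 0, 0, 0, 0, 1]]]}}

```text
t: 2.72
eef_pos: [364.3, -496.7, 233.7]
tcp_rot: [3.141, -0.0, -0.001]
ft_force: [0.5, -1.3, 0.0]
opening: 0.999
grip_force: 0.0
```

Request:
{"op": "drive_tool", "data": {"rows": [[[0.2, -0.12, 0, 0, 0, 0, 1], [0.2, -0.12, 0, 0, 0, 0, 1], [0.2, -0.12, 0, 0, 0, 0, 1], [0.2, -0.12, 0, 0, 0, 0, 1], [0, 0, 0, 0, 0, 0, 1]]]}}

```text
t: 3.35
eef_pos: [565.9, -375.1, 233.2]
tcp_rot: [-3.141, -0.0, 0.004]
ft_force: [0.1, -0.8, -0.4]
opening: 1.002
grip_force: 0.0
```

Request:
{"op": "drive_tool", "data": {"rows": [[[0.028, -0.02, 0.16, 0, 0, 0, 1], [0, 0, 0.18, 0, 0, 0, 1], [0, 0, 0.18, 0, 0, 0, 1], [0, 0, 0.16, 0, 0, 0, 1], [0, 0, 0, 0, 0, 0, 1]]]}}

```text
t: 3.98
eef_pos: [568.3, -372.5, 61.1]
tcp_rot: [-3.138, 0.004, -0.001]
ft_force: [-0.3, -0.0, 0.7]
opening: 1.001
grip_force: 0.0
```

Run:
```python
from h import *
s=env.state(); print(s["eef_pos"])
for n in ("top","side"):
    p=env.read_camera(n); a=px(p,(573,-370,20)).astype(int)
    for d in env.place_of("ring",p)[:2]: print(n,w(p,d["at"]).round(0),d["score"])
    cv2.imwrite(f"pics/r_{n}.png",cv2.resize(p["color"][a[1]-40:a[1]+40,a[0]-40:a[0]+40],(400,400),interpolation=0))
cv2.imwrite("pics/r.png",np.hstack([cv2.imread("pics/r_top.png"),cv2.imread("pics/r_side.png")]))
```

```text
[ 568.32410135 -372.51262002   61.08815596]
side [ 578. -371.   -1.] 0.71
```

View pics/r.png

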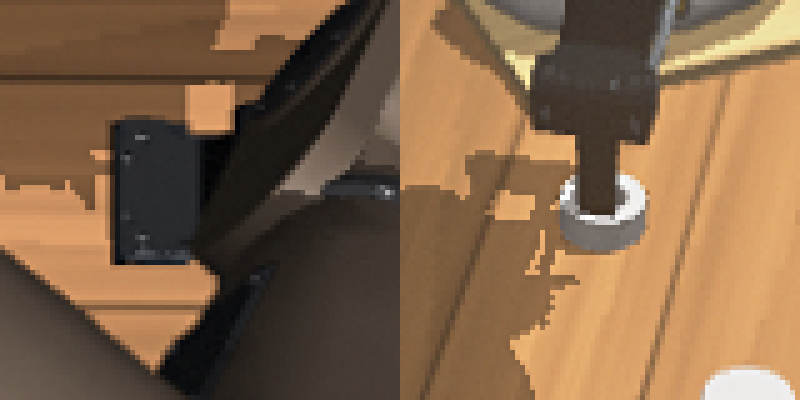

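The picture shows the gripper above the ring, with the finger centred in y and perhaps a few mm short in x. I'll shift by +5 in x and +2.5 in y, lower to 25 and close.

Request:
{"op": "drive_tool", "data": {"rows": [[[0.02, -0.01, 0.05, 0, 0, 0, 1], [0, 0, 0.07, 0, 0, 0, 1], [0, 0, 0.025, 0, 0, 0, 1], [0, 0, 0, 0, 0, 0, 1], [0, 0, 0, 0, 0, 0, 0.5]]]}}

```text
t: 4.8
eef_pos: [575.2, -370.4, 27.6]
tcp_rot: [3.141, -0.0, -0.0]
ft_force: [-0.3, -0.7, 0.5]
opening: 0.94
grip_force: 0.0
```

Request:
{"op": "drive_tool", "data": {"rows": [[[0, 0, 0, 0, 0, 0, 0.4], [0, 0, 0, 0, 0, 0, 0.4], [0, 0, 0, 0, 0, 0, 0.4], [0, 0, 0, 0, 0, 0, 0.4], [0, 0, 0, 0, 0, 0, 0.4]]]}}

```text
t: 5.42
eef_pos: [575.1, -370.3, 27.5]
tcp_rot: [3.141, -0.0, -0.0]
ft_force: [0.0, 0.7, 1.2]
opening: 0.575
grip_force: 30.0
```

Request:
{"op": "drive_tool", "data": {"rows": [[[0, 0, -0.1, 0, 0, 0, 0.4], [0, 0, -0.2, 0, 0, 0, 0.4], [0, 0, -0.12, 0, 0, 0, 0.4], [0, -0.16, 0, 0, 0, 0, 0.4], [0, -0.2, 0, 0, 0, 0, 0.4]]]}}

```text
t: 6.05
eef_pos: [574.8, -279.8, 132.6]
tcp_rot: [3.141, -0.001, -0.002]
ft_force: [1.7, 1.0, -1.3]
opening: 0.576
grip_force: 30.0
```

Request:
{"op": "drive_tool", "data": {"rows": [[[-0.056, -0.2, 0, 0, 0, 0, 0.4], [0, -0.2, 0, 0, 0, 0, 0.4], [0, -0.2, 0, 0, 0, 0, 0.4], [0, -0.2, 0, 0, 0, 0, 0.4], [0, -0.18, 0, 0, 0, 0, 0.4]]]}}

```text
t: 6.68
eef_pos: [561.0, -33.5, 132.4]
tcp_rot: [3.142, 0.0, -0.0]
ft_force: [0.2, -0.6, -0.8]
opening: 0.574
grip_force: 30.0
```

Request:
{"op": "drive_tool", "data": {"rows": [[[0, 0, 0, 0, 0, 0, 0.4], [0, 0, 0, 0, 0, 0, 0.4]]]}}

```text
t: 6.92
eef_pos: [561.3, -35.4, 132.4]
tcp_rot: [3.141, -0.0, 0.0]
ft_force: [0.0, -0.1, -0.9]
opening: 0.574
grip_force: 30.0
```

Run:
```python
from h import *
s=env.state(); print(s["eef_pos"],s["opening"])
L=[]
for n in ("top","side"):
    p=env.read_camera(n); a=px(p,(561,-33,80)).astype(int)
    for t in ("ring","pin_tip","jig"):
        for d in env.place_of(t,p)[:3]: print(n,t,w(p,d["at"]).round(0),d["score"])
    print(n,a, px(p,s["eef_pos"]),px(p,s["eef_pos"]-[0,0,3]))
    L.append(cv2.resize(p["color"][a[1]-40:a[1]+40,a[0]-40:a[0]+40],(400,400),interpolation=0))
cv2.imwrite("pics/j.png",np.hstack(L))
```

```text
[561.30562236 -35.43924824 132.3693399 ] 0.5738923350650155
top pin_tip [ 260. -326.   66.] 0.8
top jig [322. 233.   1.] 0.91
top jig [400. 497.   2.] 0.66
top jig [ 260. -330.   -2.] 0.63
top [312 188] [315.3107613  186.45730949] [315.226553 186.57373 ]
side ring [561. -33. 107.] 0.59
side pin_tip [ 265. -326.   66.] 0.97
side pin_tip [559. -34.  69.] 0.83
side pin_tip [319. 232.  63.] 0.7
side jig [ 263. -327.    5.] 0.92
side jig [561. -31.   1.] 0.87
side jig [316. 237.  -1.] 0.75
side [264 178] [264.40891583 163.33176841] [264.41255203 164.21645011]
```

View pics/j.png

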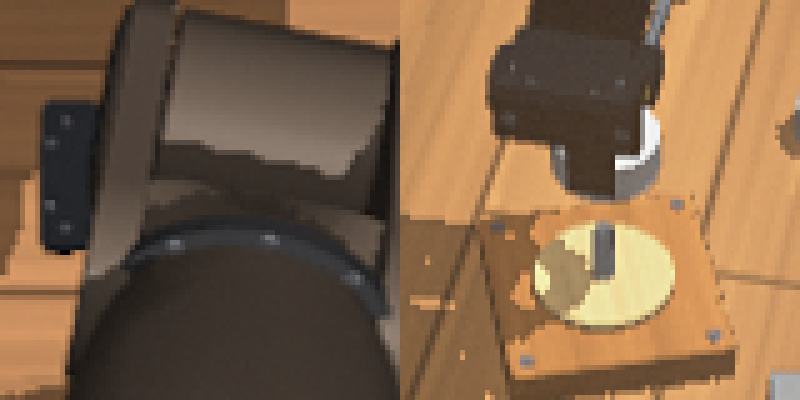

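The picture shows the ring held level above the bed, with its centre column about 265 against the pin at 264.8. That is well aligned, so I'll shift 2 mm in +y and lower.

Request:
{"op": "drive_tool", "data": {"rows": [[[0, -0.008, 0.06, 0, 0, 0, 0.4], [0, 0, 0.1, 0, 0, 0, 0.4], [0, 0, 0.08, 0, 0, 0, 0.4], [0, 0, 0.04, 0, 0, 0, 0.4], [0, 0, 0, 0, 0, 0, 0.4]]]}}

```text
t: 7.95
eef_pos: [560.9, -33.1, 61.6]
tcp_rot: [-3.141, 0.001, -0.0]
ft_force: [-0.0, 0.8, -0.2]
opening: 0.571
grip_force: 30.0
```

Request:
{"op": "drive_tool", "data": {"rows": [[[0, 0, 0, 0, 0, 0, 0.4]]]}}

```text
t: 8.07
eef_pos: [561.5, -33.2, 62.8]
tcp_rot: [3.141, -0.001, -0.0]
ft_force: [-0.7, -0.3, -1.0]
opening: 0.571
grip_force: 30.0
```

Request:
{"op": "drive_tool", "data": {"rows": [[[0, 0, 0.016, 0, 0, 0, 0.4], [0, 0, 0.004, 0, 0, 0, 0.4], [0, 0, 0, 0, 0, 0, 0.4]]]}}

```text
t: 8.45
eef_pos: [561.3, -33.2, 57.5]
tcp_rot: [3.141, -0.0, -0.0]
ft_force: [-0.1, 0.0, 0.0]
opening: 0.571
grip_force: 30.0
```

Request:
{"op": "drive_tool", "data": {"rows": [[[0, 0, 0, 0, 0, 0, 0.6], [0, 0, 0, 0, 0, 0, 0.7], [0, 0, 0, 0, 0, 0, 0.8], [0, 0, 0, 0, 0, 0, 0.8], [0, 0, 0, 0, 0, 0, 0.8]]]}}

```text
t: 9.07
eef_pos: [561.2, -33.2, 57.4]
tcp_rot: [3.142, -0.0, -0.0]
ft_force: [0.9, -0.1, -0.2]
opening: 0.8
grip_force: 0.0
```

Request:
{"op": "drive_tool", "data": {"rows": [[[0, 0, -0.1, 0, 0, 0, 0.8], [0, 0, -0.2, 0, 0, 0, 0.8], [0, 0, -0.2, 0, 0, 0, 0.8], [-0.1, -0.2, 0, 0, 0, 0, 0.8], [-0.1, -0.2, 0, 0, 0, 0, 0.8]]]}}

```text
t: 9.7
eef_pos: [510.7, 67.6, 183.0]
tcp_rot: [-3.142, -0.001, -0.002]
ft_force: [1.3, 0.1, 0.1]
opening: 0.798
grip_force: 0.0
```

Request:
{"op": "drive_tool", "data": {"rows": [[[-0.1, -0.2, 0, 0, 0, 0, 0.6], [-0.1, -0.1, 0, 0, 0, 0, 0.6], [0, 0, 0, 0, 0, 0, 0.6]]]}}

```text
t: 10.07
eef_pos: [459.9, 143.2, 182.6]
tcp_rot: [3.142, 0.0, 0.003]
ft_force: [-0.9, -0.7, 1.3]
opening: 0.609
grip_force: 0.0
```

Run:
```python
from h import *
s=env.state(); print(s["eef_pos"],s["opening"])
L=[]
for n in ("top","side"):
    p=env.read_camera(n)
    for t,q in (("ring",(561,-33)),("pin_tip",(561,-33)),("jig",(561,-33)),("cover_grip",(535,276)),("cover",(535,276))):
        for d in env.place_of(t,p):
            P=w(p,d["at"])
            if np.hypot(*(P[:2]-q))<40: print(n,t,P.round(1),round(d["score"],2))
    for q in ((561,-33,60),(535,276,40)):
        a=px(p,q).astype(int); print(n,a)
        L.append(cv2.resize(p["color"][a[1]-30:a[1]+30,a[0]-40:a[0]+40],(400,300),interpolation=0))
cv2.imwrite("pics/k.png",np.vstack([np.hstack(L[:2]),np.hstack(L[2:])]))
```

```text
[459.87916918 143.20673019 182.58272469] 0.6094043925602037
top ring [558.7 -32.8  31.1] 0.85
top pin_tip [558.5 -31.6  67.4] 0.78
top jig [562.2 -34.    2.7] 0.59
top cover_grip [530.1 276.   48. ] 0.8
top cover [540.1 279.    0. ] 0.63
top [312 189]
top [196 198]
side ring [561.1 -32.3  32. ] 0.5
side ring [561.9 -38.7  72.7] 0.47
side pin_tip [561.3 -36.3  69.1] 0.89
side jig [562.1 -33.8  -3.6] 0.68
side cover_grip [537.  275.3  51.6] 0.84
side cover [539.2 282.2   2.8] 0.97
side [264 184]
side [246 289]
```

View pics/k.png

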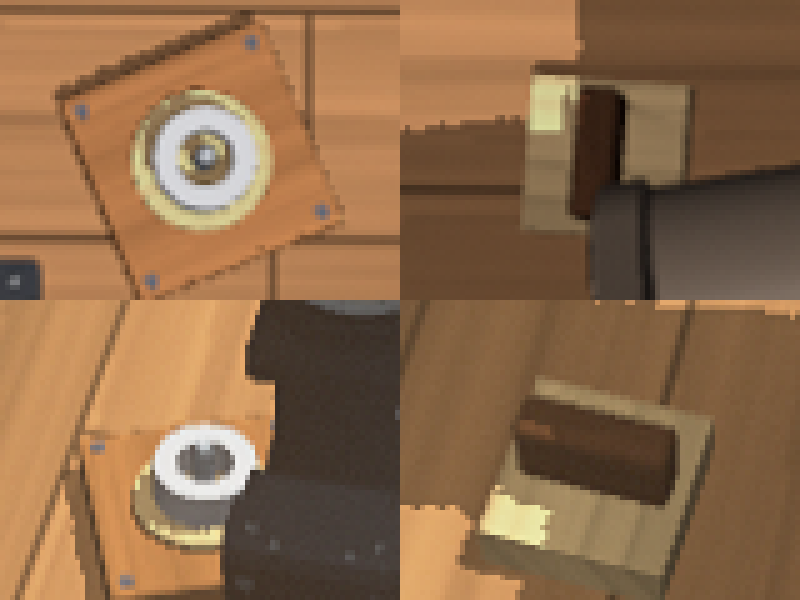

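The top picture shows the ring flat round the pin at (312.9,190), and the cover with its bar at (196,197). Next I'll fit the pin, bed and cover outlines in the same camera.

Run:
```python
from h import *
p=env.read_camera("top"); im=p["color"]; big=4
def cont(im,P,r,f):
    u=px(p,P).astype(int); c=im[u[1]-r:u[1]+r,u[0]-r:u[0]+r]; m=f(cv2.cvtColor(c,cv2.COLOR_BGR2HSV))
    k=max(cv2.findContours(m,0,cv2.CHAIN_APPROX_NONE)[0],key=cv2.contourArea); return k,u-r,c
k,o,c=cont(im,(561,-33,54),12,lambda h:cv2.inRange(h,(0,0,150),(179,45,255)))
e=cv2.fitEllipse(cv2.convexHull(k)); print("ring top",e,ray(p,np.add(e[0],o),54).round(1))
k,o,c=cont(im,(561,-33,40),18,lambda h:cv2.bitwise_or(cv2.inRange(h,(20,60,150),(40,255,255)),cv2.inRange(h,(0,0,150),(179,45,255))))
e=cv2.fitEllipse(cv2.convexHull(k)); print("bed",e,ray(p,np.add(e[0],o),30).round(1))
u=px(p,(561,-33,66)).astype(int); print(u); print(cv2.cvtColor(im,cv2.COLOR_BGR2GRAY)[u[1]-5:u[1]+6,u[0]-5:u[0]+6])
im0=cv2.imread("pics/top0.png")
k,o,c=cont(im0,(535,276,26),26,lambda h:cv2.inRange(h,(22,40,140),(40,255,255))|cv2.inRange(h,(0,0,0),(179,255,95)))
r=cv2.minAreaRect(k); print("cover",r)
for q in cv2.boxPoints(r): print(ray(p,np.add(q,o),26).round(1))
print(ray(p,np.add(r[0],o),26).round(1))
u=px(p,(535,276,64)).astype(int); print(u); print(cv2.cvtColor(im0,cv2.COLOR_BGR2GRAY)[u[1]-17:u[1]+18,u[0]-9:u[0]+12])
```

```text
ring top ((12.591272354125977, 13.008015632629395), (20.367090225219727, 20.83448600769043), 102.98493957519531) [559.5 -33.7  54. ]
bed ((18.883913040161133, 19.64095115661621), (27.405353546142578, 27.528614044189453), 71.70589447021484) [559.9 -33.4  30. ]
[312 189]
[[215 214 215 218 209 186 181 201 214 215 214]
 [214 216 202 154 129 138 133 120 139 191 218]
 [216 195 144 114 104 149 185 163 122 119 176]
 [209 170 112 113 113 127 158 179 188 146 111]
 [197 141 108 108  90 104 131 131 173 177  87]
 [203 183 158  97  99 162 195 161 155 181  92]
 [205 199 171  79 102 177 197 158 122 132  93]
 [209 202 185 116  67 114 128 108  99 108  94]
 [182 155 202 168  92  67  75  88 108 111 101]
 [196 152 138 131 108 101 104 108 114 107 129]
 [214 187 128 105 111 115 116 116 111 115 166]]
cover ((25.952054977416992, 24.79452133178711), (31.941062927246094, 26.759431838989258), 2.12109637260437)
[503.7 320.6  26. ]
[576.  319.1  26. ]
[573.5 233.2  26. ]
[501.1 235.   26. ]
[538.5 277.1  26. ]
[194 198]
[[ 74  72  73  73  74  75  75  76  76  77  77  77  77  76  87  94  93  92
   93  92 120]
 [ 65
[... 2321 characters left out ...]
5 190 134  70  72  73  74  74  75  70  50  24  39 161 201 198
  197 198 198]
 [189 188 189 193 136  71  74  75  73  75  77  70  48  20  69 163 196 192
  192 193 193]
 [191 190 192 195 146  79  65  67  67  69  73  67  43  15  77 163 192 189
  189 189 189]
 [192 192 192 193 185 150  90  54  42  31  37  35  20   7 101 172 193 190
  189 189 189]
 [192 191 192 193 194 189 176 172 173 171 173 149 127 155 178 189 192 191
  189 190 191]
 [193 193 193 193 195 195 196 197 198 198 199 192 185 192 196 193 191 192
  191 192 191]
 [141 140 146 151 154 146 155 163 162 169 172 172 173 189 197 196 197 196
  195 196 196]
 [133 133 135 139 140 137 140 144 144 146 149 149 138 138 143 143 147 154
  156 149 155]]
```

Request:
{"op": "drive_tool", "data": {"rows": [[[0.08, -0.14, 0, 0, 0, 0, 0.6], [0.1, -0.2, 0, 0, 0, 0, 0.6], [0.13, -0.2, 0, 0, 0, 0, 0.6], [0, 0, 0, 0, 0, 0.0255, 0.6], [0, 0, 0, 0, 0, 0, 0.6]]]}}

```text
t: 11.35
eef_pos: [538.6, 277.1, 181.9]
tcp_rot: [3.141, 0.001, -0.079]
ft_force: [-0.1, 0.2, -0.4]
opening: 0.6
grip_force: 0.0
```

Run:
```python
from h import *
s=env.state(); print(s["eef_pos"],s["tcp_rot"])
p=env.read_camera("top")
a=ray(p,(191.05,186),64);b=ray(p,(189.03,209),64);print(a,b,np.arctan2(*(a-b)[[1,0]]),ray(p,(194.1,197.0),64))
for n in ("side","side"):
  q=env.read_camera(n)
  for t in ("cover_grip","cover"):
    for d in env.place_of(t,q)[:2]: print(t,w(q,d["at"]).round(1),round(d["score"],2))
```

```text
[538.56212856 277.12895453 181.86237022] [ 3.14112293e+00  7.41324041e-04 -7.92112390e-02]
[566.6785144  286.58580985  64.        ] [506.1410049  290.94493195  64.        ] -0.07188289483945413 [537.77522548 278.20365135  64.        ]
cover_grip [536.5 278.9  48. ] 0.75
cover [540.5 282.    0.9] 0.93
cover_grip [537.2 276.8  49.6] 0.83
cover [5.394e+02 2.860e+02 5.000e-01] 0.58
```

Tool and cover agree within about 1 mm, so I lower to about 50 and grip.

Request:
{"op": "drive_tool", "data": {"rows": [[[0, 0, 0.13, 0, 0, 0, 0.6], [0, 0, 0.2, 0, 0, 0, 0.6], [0, 0, 0.14, 0, 0, 0, 0.6], [0, 0, 0.05, 0, 0, 0, 0.6], [0, 0, 0, 0, 0, 0, 0.6]]]}}

```text
t: 12.32
eef_pos: [538.9, 276.7, 52.4]
tcp_rot: [3.141, 0.0, -0.08]
ft_force: [0.7, -0.4, 0.1]
opening: 0.6
grip_force: 0.0
```

Request:
{"op": "drive_tool", "data": {"rows": [[[0, 0, 0, 0, 0, 0, 0.4], [0, 0, 0, 0, 0, 0, 0.1], [0, 0, 0, 0, 0, 0, 0.1], [0, 0, 0, 0, 0, 0, 0.1], [0, 0, 0, 0, 0, 0, 0.1]]]}}

```text
t: 12.95
eef_pos: [539.0, 277.0, 52.8]
tcp_rot: [-3.141, -0.001, -0.08]
ft_force: [-0.8, 0.5, 4.6]
opening: 0.233
grip_force: 30.0
```

Request:
{"op": "drive_tool", "data": {"rows": [[[0, 0, -0.08, 0, 0, 0, 0.1], [0, 0, -0.16, 0, 0, 0, 0.1], [0, 0, -0.16, 0, 0, 0, 0.1], [0, 0, 0, 0, 0, -0.0255, 0.1], [0, 0, 0, 0, 0, 0, 0.1]]]}}

```text
t: 13.58
eef_pos: [538.5, 276.7, 152.3]
tcp_rot: [3.141, 0.0, -0.001]
ft_force: [-0.5, -0.4, -2.7]
opening: 0.229
grip_force: 30.0
```

Request:
{"op": "drive_tool", "data": {"rows": [[[0, 0.14, 0, 0, 0, 0, 0.1], [0.044, 0.2, 0, 0, 0, 0, 0.1], [0.044, 0.2, 0, 0, 0, 0, 0.1], [0, 0.2, 0, 0, 0, 0, 0.1], [0, 0.1, 0, 0, 0, 0, 0.1]]]}}

```text
t: 14.2
eef_pos: [560.3, 64.5, 151.4]
tcp_rot: [3.141, 0.002, -0.004]
ft_force: [0.6, 0.7, -1.4]
opening: 0.231
grip_force: 30.0
```

Run:
```python
from h import *
L=[]
s=env.state(); print(s["eef_pos"],s["tcp_rot"],s["ft_force"],s["moment"])
for n in ("top","side"):
    p=env.read_camera(n)
    for t in ("cover_grip","cover","cover_hole"):
        for d in env.place_of(t,p)[:1]: print(n,t,(w(p,d["at"])-s["eef_pos"]).round(1),round(d["score"],2))
    a=px(p,s["eef_pos"]).astype(int); print(a)
    L.append(cv2.resize(p["color"][a[1]-40:a[1]+40,a[0]-40:a[0]+40],(400,400),interpolation=0))
cv2.imwrite("pics/m.png",np.hstack(L))
```

```text
[560.26545554  64.49609378 151.4352385 ] [ 3.14135768e+00  1.97627019e-03 -4.18890296e-03] [ 0.55867324  0.66188954 -1.39172991] [ 0.04523668  0.01369172 -0.00119649]
top cover [  -2.7  -97.6 -124.4] 0.6
[275 185]
side cover_grip [ 0.4  3.9 -2. ] 0.67
side cover [  1.5   4.  -47.9] 0.94
side cover_hole [ -5.2  -0.9 -56.4] 0.9
[255 185]
```

View pics/m.png

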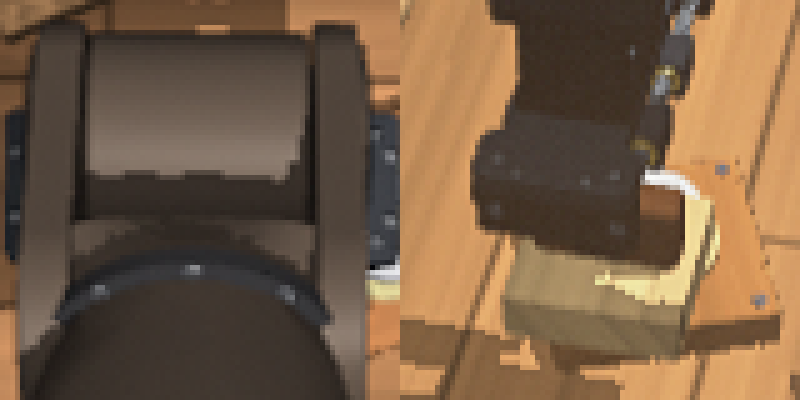

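The cover is held level in the picture, so I carry it over the pin.

Request:
{"op": "drive_tool", "data": {"rows": [[[0, 0.19, 0, 0, 0, 0, 0.1], [0.004, 0.19, 0, 0, 0, 0, 0.1], [0, 0, 0, 0, 0, 0, 0.1], [0, 0, 0.06, 0, 0, 0, 0.1], [0, 0, 0.03, 0, 0, 0, 0.1]]]}}

```text
t: 15.22
eef_pos: [561.2, -27.0, 128.5]
tcp_rot: [-3.141, 0.002, 0.001]
ft_force: [0.8, 0.5, -2.6]
opening: 0.234
grip_force: 30.0
```

Request:
{"op": "drive_tool", "data": {"rows": [[[0, 0, 0, 0, 0, 0, 0.1], [0, 0, 0, 0, 0, 0, 0.1]]]}}

```text
t: 15.48
eef_pos: [561.8, -27.7, 129.9]
tcp_rot: [3.142, 0.0, 0.001]
ft_force: [0.0, -0.4, -2.2]
opening: 0.228
grip_force: 30.0
```

Request:
{"op": "drive_tool", "data": {"rows": [[[-0.003, 0.022, 0, 0, 0, 0, 0.1], [0, 0, 0.02, 0, 0, 0, 0.1], [0, 0, 0.012, 0, 0, 0, 0.1], [0, 0, 0.012, 0, 0, 0, 0.1], [0, 0, 0, 0, 0, 0, 0.1]]]}}

```text
t: 16.1
eef_pos: [560.9, -33.7, 118.6]
tcp_rot: [-3.142, 0.0, -0.0]
ft_force: [0.3, 0.7, -2.4]
opening: 0.229
grip_force: 30.0
```

Request:
{"op": "drive_tool", "data": {"rows": [[[0, 0, 0.008, 0, 0, 0, 0.1], [0, 0, 0, 0, 0, 0, 0.1]]]}}

```text
t: 16.35
eef_pos: [560.9, -33.7, 116.8]
tcp_rot: [3.142, 0.0, -0.0]
ft_force: [0.5, -0.3, -2.3]
opening: 0.229
grip_force: 30.0
```

Request:
{"op": "drive_tool", "data": {"rows": [[[0, 0, 0.008, 0, 0, 0, 0.1], [0, 0, 0, 0, 0, 0, 0.1]]]}}

```text
t: 16.6
eef_pos: [561.2, -33.7, 114.9]
tcp_rot: [3.142, -0.001, -0.0]
ft_force: [0.7, 0.1, -2.6]
opening: 0.232
grip_force: 30.0
```

Request:
{"op": "drive_tool", "data": {"rows": [[[0, 0, 0.008, 0, 0, 0, 0.1], [0, 0, 0, 0, 0, 0, 0.1]]]}}

```text
t: 16.85
eef_pos: [561.6, -33.7, 112.9]
tcp_rot: [3.141, -0.002, -0.0]
ft_force: [5.0, 1.1, -3.6]
opening: 0.234
grip_force: 30.0
```

The hole has found the pin: the cover is 6 mm below tip height with only a side push of +5 N in x. I yield 1 mm in +x and keep lowering.

Request:
{"op": "drive_tool", "data": {"rows": [[[0.005, 0, 0.004, 0, 0, 0, 0.1], [0, 0, 0.008, 0, 0, 0, 0.1], [0, 0, 0, 0, 0, 0, 0.1]]]}}

```text
t: 17.23
eef_pos: [562.2, -33.7, 109.6]
tcp_rot: [3.142, 0.0, -0.0]
ft_force: [3.2, 0.6, -2.2]
opening: 0.232
grip_force: 30.0
```

Request:
{"op": "drive_tool", "data": {"rows": [[[0.004, 0, 0.008, 0, 0, 0, 0.1], [0, 0, 0.006, 0, 0, 0, 0.1], [0, 0, 0, 0, 0, 0, 0.1], [0, 0, 0, 0, 0, 0, 0.1]]]}}

```text
t: 17.73
eef_pos: [562.9, -33.7, 106.5]
tcp_rot: [3.141, 0.001, -0.0]
ft_force: [-2.7, 0.0, 2.2]
opening: 0.23
grip_force: 30.0
```

Request:
{"op": "drive_tool", "data": {"rows": [[[-0.001, 0, 0.004, 0, 0, 0, 0.1], [0, 0, 0, 0, 0, 0, 0.1], [0, 0, 0.006, 0, 0, 0, 0.1], [0, 0, 0.006, 0, 0, 0, 0.1], [0, 0, 0, 0, 0, 0, 0.1]]]}}

```text
t: 18.35
eef_pos: [562.9, -33.7, 102.6]
tcp_rot: [3.141, 0.0, -0.0]
ft_force: [-4.4, -0.6, 7.3]
opening: 0.227
grip_force: 30.0
```

Request:
{"op": "drive_tool", "data": {"rows": [[[-0.001, 0, 0.008, 0, 0, 0, 0.1], [0, 0, 0.004, 0, 0, 0, 0.1], [0, 0, 0, 0, 0, 0, 0.1], [0, 0, 0, 0, 0, 0, 0.1]]]}}

```text
t: 18.85
eef_pos: [563.3, -33.8, 101.5]
tcp_rot: [3.141, -0.003, -0.0]
ft_force: [-6.9, 0.7, 26.6]
opening: 0.228
grip_force: 30.0
```

Request:
{"op": "drive_tool", "data": {"rows": [[[-0.003, 0, 0, 0, 0, 0, 0.1], [0, 0, 0, 0, 0, 0, 0.1], [0, 0, 0, 0, 0, 0, 0.1], [0, 0, 0, 0, 0, 0, 0.1], [0, 0, 0, 0, 0, 0, 0.1]]]}}

```text
t: 19.48
eef_pos: [563.1, -33.8, 101.5]
tcp_rot: [3.141, -0.004, -0.0]
ft_force: [-4.5, 1.5, 25.3]
opening: 0.229
grip_force: 30.0
```

Run:
```python
from h import *
s=env.state(); print(s["t"],s["eef_pos"],s["tcp_rot"],s["ft_force"],s["grip_force"],s["moment"])
p=env.read_camera("side")
for t in ("ring","cover"):
    for d in env.place_of(t,p)[:1]: print(t,w(p,d["at"]).round(0),round(d["score"],2))
a=px(p,s["eef_pos"]).astype(int)
cv2.imwrite("pics/end.png",cv2.resize(p["color"][a[1]-40:a[1]+50,a[0]-50:a[0]+50],(600,540),interpolation=0))
```

```text
19.475 [563.12579713 -33.77384008 101.51219157] [ 3.14096288e+00 -4.01618761e-03 -2.83253202e-04] [-4.51071943  1.47152899 25.33915263] 30.005676448345184 [0.3417879  0.92578224 0.06171516]
ring [766. -99.  -2.] 0.72
cover [564. -30.  50.] 0.7
```

View pics/end.png

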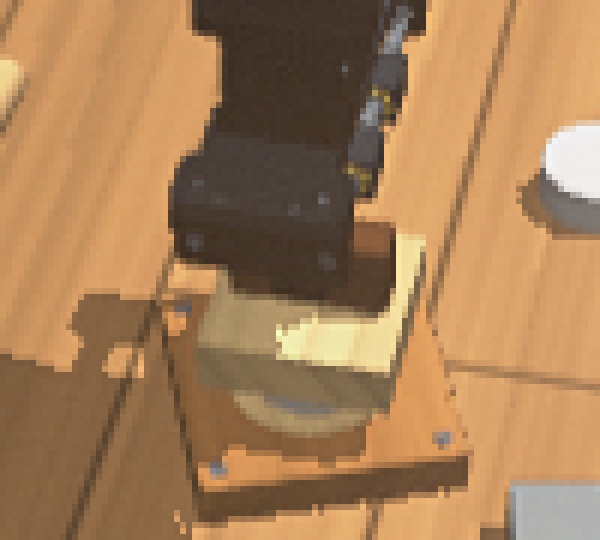

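The picture shows the cover level on the ring (ring edge visible at about (300,405) in the crop). The underside is at 48.7 mm, as it should be with the bed fully down. The press force is about 25 N.

```bash
python3 -c "
from cell import env
print(env.job_done()); s=env.state(); print(s['t'],s['eef_pos'],s['ft_force'])"
```

```text
the job is handed in; nothing more can be done
None
the job is handed in; nothing more can be done
```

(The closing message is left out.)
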